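# Fetch the check weight from behind the bottles

### The job

The 200 g brass check weight stands at the back of the supplies tray, hemmed in by three bottles. Clear all three bottles onto the dark grey mat, then stand the weight in the middle of the scale's pan, and after that put each bottle back on the pad of its own colour in the tray. Keep the bottles upright throughout and set everything down rather than dropping it.

Things in the scene. Friction and masses are not known exactly. Their poses are not given: they have to be found in the camera images.
- bottle_red: Loose, white bottle with red cap and red label bands: upright cylinder 42 mm in diameter up to 92 mm, then a shoulder and a screw cap 27 mm in diameter from 103 to 120 mm (a small raised detail to 122 mm). About 120 g, give or take its filling. Origin: centre of its underside, z up. It starts upright on the pad of its own colour.
- bottle_blue: Loose, grey bottle with blue cap and blue label bands: upright cylinder 42 mm in diameter up to 92 mm, then a shoulder and a screw cap 27 mm in diameter from 103 to 120 mm (a small raised detail to 122 mm). About 120 g, give or take its filling. Origin: centre of its underside, z up. It starts upright on the pad of its own colour.
- bottle_green: Loose, brown bottle with green cap and green label bands: upright cylinder 42 mm in diameter up to 92 mm, then a shoulder and a screw cap 27 mm in diameter from 103 to 120 mm (a small raised detail to 122 mm). About 120 g, give or take its filling. Origin: centre of its underside, z up. It starts upright on the pad of its own colour.
- weight: Loose 200 g brass check weight: cylinder 30 mm in diameter and 31 mm high, a 16 mm neck, then a round knob 22 mm in diameter from 37 to 46 mm (total height 46 mm). Origin: centre of its underside, z up. It starts on the tray's floor at tray (+20, 0) mm, 54 mm from the centre of each of the three pads, hemmed in by the taller bottles.
- pad_red: Fixed red disc on the tray's floor, 60 mm in diameter, 2 mm thick: the home of the red-capped bottle. Origin: centre of its underside (4 mm above the table); the bottle stands on its top face, at z = +2 mm. The three pads lie at tray (-34, 0), (+10, +53) and (+10, -53) mm, which colour where differs from start to start.
- pad_blue: Fixed blue disc on the tray's floor, 60 mm in diameter, 2 mm thick: the home of the blue-capped bottle. Origin: centre of its underside (4 mm above the table); the bottle stands on its top face, at z = +2 mm. The three pads lie at tray (-34, 0), (+10, +53) and (+10, -53) mm, which colour where differs from start to start.
- pad_green: Fixed green disc on the tray's floor, 60 mm in diameter, 2 mm thick: the home of the green-capped bottle. Origin: centre of its underside (4 mm above the table); the bottle stands on its top face, at z = +2 mm. The three pads lie at tray (-34, 0), (+10, +53) and (+10, -53) mm, which colour where differs from start to start.
- tray: Pale grey supplies tray, fixed, 200 mm (its x) by 220 mm (its y), floor 4 mm thick, rim 4 mm thick and 12 mm high. Origin: centre of its underside; its x points away from the robot at yaw 0. Not part of the job: a black loupe (34 mm in diameter, 28 mm high) near tray (+68, +78) mm and a silver disc (43 mm in diameter, 6 mm high) near tray (-65, +75) mm.
- scale: White bench scale, fixed, with a round flat steel pan 136 mm in diameter whose top is 54 mm above the table. Origin: on the table under the centre of the pan. The housing (180 mm wide in y) reaches 88 mm from the origin to +x and about 135 mm to -x, where the sloping keypad and display lie; nothing on it is higher than the pan. It stands left or right of the tray.
- mat: Dark grey rubber mat, fixed, 190 mm (its x) by 170 mm (its y), 2 mm thick, empty at the start: the side area. Origin: centre of its underside. It lies on the other side of the tray from the scale.

How it is judged:
On the way, in this order (a step that is already met when the one before it is completed fails the run):
1. all three bottles stand released on the mat together (x of bottle_red in the frame of mat between -0.085 and 0.085 m and y of bottle_red in the frame of mat between -0.075 and 0.075 m and z of each of bottle_red, bottle_blue, bottle_green in the frame of mat below 0.01 m and linear speed of each of bottle_red, bottle_blue, bottle_green below 0.03 m/s and angle between each of bottle_red, bottle_blue, bottle_green's own z axis and vertical below 0.1 rad and contact force between each of bottle_red, bottle_blue, bottle_green and the fingers below 0.2 N and x of bottle_blue in the frame of mat between -0.085 and 0.085 m and y of bottle_blue in the frame of mat between -0.075 and 0.075 m and x of bottle_green in the frame of mat between -0.085 and 0.085 m and y of bottle_green in the frame of mat between -0.075 and 0.075 m), for 0.2 s.
2. the weight stands released in the middle of the pan while the bottles are still on the mat (all of step 1 and horizontal distance between weight and scale below 0.015 m and z of weight in the frame of scale between 0.048 and 0.06 m and linear speed of weight below 0.03 m/s and angle between weight's own z axis and vertical below 0.1 rad and contact force between weight and the fingers below 0.2 N), for 0.2 s.
At the end, for the whole second after the job is handed in: The weight stands upright, released and at rest on the pan within 15 mm of its centre, and each bottle stands upright, released and at rest on the pad of its own colour, within 12 mm of its centre (horizontal distance between weight and scale below 0.015 m and z of weight in the frame of scale between 0.048 and 0.06 m and linear speed of each of weight, bottle_red, bottle_blue, bottle_green below 0.03 m/s and angle between each of weight, bottle_red, bottle_blue, bottle_green's own z axis and vertical below 0.1 rad and contact force between each of weight, bottle_red, bottle_blue, bottle_green and the fingers below 0.2 N and horizontal distance between bottle_red and pad_red below 0.012 m and z of bottle_red in the frame of pad_red below 0.008 m and horizontal distance between bottle_blue and pad_blue below 0.012 m and z of bottle_blue in the frame of pad_blue below 0.008 m and horizontal distance between bottle_green and pad_green below 0.012 m and z of bottle_green in the frame of pad_green below 0.008 m); the robot touches nothing.
It fails at once if a bottle is tipped by more than about 35 degrees (angle between any of bottle_red, bottle_blue, bottle_green's own z axis and vertical above 0.6 rad).
It fails at once if a bottle or the weight falls freely (by more than about 18 mm) ((linear speed of bottle_red above 0.6 m/s and contact force between bottle_red and the fingers below 0.05 N) or (linear speed of bottle_blue above 0.6 m/s and contact force between bottle_blue and the fingers below 0.05 N) or (linear speed of bottle_green above 0.6 m/s and contact force between bottle_green and the fingers below 0.05 N) or (linear speed of weight above 0.6 m/s and contact force between weight and the fingers below 0.05 N)).
It also fails if it takes over 144 s, if anything falls off the work surface, if the arm or the gripper's body presses on something with over 40 N, if the wrist force passes 120 N, or if a joint passes its speed limit or range.

### The arm

A 6-joint arm with a two-finger parallel gripper is mounted at the origin on the work surface. World frame = base frame: x ahead of the robot, y to its left, z up, the work surface at z = 0. Lengths are in m, angles in rad, forces in N, time in s.
With the tool pointing down it reaches from about 0.325 to 0.9 m from the base axis. Payload 3.5 kg.
Tool frame: the origin (TCP) lies midway between the tips of the shut fingers; the grasp point (between the pads) lies 19 mm behind it; z points along the fingers, x is the direction in which the jaws open and shut, and the axes are right-handed (so a half turn about z gives the same grasp; the last joint's range is limited). The gripper opens to 85 mm and grips with 20 to 120 N. Pads are 22 mm wide; open, the fingers measure 114 mm over their backs; the gripper's body (76 mm by 85 mm) begins 54 mm behind the grasp point. The pads swing forward as they close: fully open they stand 13 mm farther back than shut.
Start: joints at [-1.264, 0.276, -0.026, 1.268, 0, 1.467], TCP at [0.249, -0.573, 0.231] pointing down, gripper open.
Joint ranges: [-3.12, 3.12], [-0.85, 1.88], [-1.08, 1.24], [-1.95, 2.15], [-1.57, 1.53], [-3.14, 3.14]. Speed limits (rad/s): [2.57, 2.57, 3.14, 3.14, 3.14, 3.14].

### API

Orientations are given as [roll, pitch, yaw] about the fixed x, y, z axes, in that order (R = Rz(yaw) Ry(pitch) Rx(roll)).
In Python, from plant import * gives the robot as it stands.
- The arm moves only by the shell command python3 -m crank 'ROWS' [FORCE]. ROWS is JSON, a list of rows, each an object with "travel": the shift along the tool's x, y, z in m, a list of three; "rotation": the turn, a rotation vector about the tool's x, y, z in rad, a list of three; "grip": the finger opening in m, from 0 to 0.0854. In form: [{"travel": [tx, ty, tz], "rotation": [rx, ry, rz], "grip": grip}, ...]. A call has exactly 10 rows; each row is the pose to reach, as a shift and turn from the pose commanded when the call began, along the tool's axes at that moment; what a row does not reach only later rows make up. A row lasts 1/8 s, in which the tool goes at most 62.5 mm and 10.7 degrees, less where a joint would pass 70% of its speed; a pose out of reach is approached as far as the arm can. A call with a gripper value outside its range is refused whole. The fingers move at their own pace and stop on an object; FORCE is the grip in N (left out, the last holds). Time passes only in rows, so rows that repeat a pose let the fingers close, or fill a call up. It gives the time, the measured TCP pose, the force and the opening at its end, in the units of the state.
- sense(): the state, without advancing time (a new reading comes with each control period).
- camera(name): name is "side" or "top" or "wrist"; returns (picture, depth): 480x640x3 uint8, red, green, blue; 480x640 float32, m along the optical axis (not along the pixel's ray), 0 where there is no reading.
- calibration(name): a dict with "K" (3x3 intrinsics, pixels), "distortion" ([k1, k2, p1, p2, k3] as OpenCV has them; the pictures are not rectified), "rvec" (rotation vector, rad) and "tvec" (3), from world to camera coordinates, as OpenCV has them; the wrist camera has in their place "hand_eye" (4x4, takes a point from camera to tool coordinates, whose origin is the TCP and whose axes are the tool frame's). Camera axes: x right, y down, z forward; pixel columns grow to the right and rows downward; lengths in m; the calibration is good to about 2 mm. A picture is of the moment at which its call begins: read the wrist's pose just before it. calibration takes no time and is no camera call.
- close_job(): hands the job in, once; it reports no verdict.
Trained networks look in the newest picture that a camera, given by its name, has taken for a name from the list of things; names that differ only in an ending like _2 or _b are one class to them, and where a whole thing is asked for, a point or a joint stands for the part that bears it (a point fixed in the world has none). Each returns a list of dicts, best first, with "conf" (0 to 1); they miss things now and then, are a little off and sometimes report something else, mostly with a low value. They report only what shows in the picture. A call takes as long as a camera call.
- find_in(target, camera): "rect" ([left, top, right, bottom] in pixels, round what is visible of it).
- silhouettes(target, camera): "region" (480x640 bool, what is visible of it) and "rect" ([left, top, right, bottom] in pixels, round what is visible of it).
The state is a dict: "time": time; "joint_positions": joint angles; "dq": joint speeds; "joint_torque": joint torques, N m; "eef_pos": TCP position; "ee_rot": TCP orientation; "wrist_force": force on the tool from outside, world axes, zero at the start; "moment": the same for the moment, N m; "grip_width": opening from 0.0 (shut) to 1.0 (fully open).
Only numpy, scipy, OpenCV 4.12 (cv2) and the standard library are available. Lean on these libraries where they do the work, as an engineer would, in place of code of your own. Each camera call takes 0.05 s, during which the arm holds its last target. There are 200 camera calls.

## Working session

There is one attempt and no reset: what is moved stays moved. The work goes in short steps, Python scripts to look and compute and a shell command to move; the robot and the scene stay as the last step left them, time stands still between calls to the robot, and variables do not carry over. Pictures are saved under pics/ and viewed, about 12 in all and at most 16, crops included, and the job is handed in when it is done.

```bash
ls; mkdir -p pics; cat > h.py <<'E'
from plant import *
import numpy as np, cv2
from scipy.spatial.transform import Rotation as R
def world(cam, uv, z):
    "intersect pixel rays with plane height z (fixed cam)"
    c=calibration(cam); K=np.array(c["K"]); d=np.array(c["distortion"])
    n=cv2.undistortPoints(np.array(uv,float).reshape(-1,1,2),K,d).reshape(-1,2)
    n=np.c_[n,np.ones(len(n))]
    if "rvec" in c:
        Rm=cv2.Rodrigues(np.array(c["rvec"],float))[0]; t=np.array(c["tvec"],float).reshape(3)
        o=-Rm.T@t; w=n@Rm
    else:
        s=sense(); T=np.eye(4); T[:3,:3]=R.from_euler("xyz",s["ee_rot"]).as_matrix(); T[:3,3]=s["eef_pos"]
        M=T@np.array(c["hand_eye"]); o=M[:3,3]; w=n@M[:3,:3].T
    return o+w*((z-o[2])/w[:,2])[:,None]
def depthpts(cam,mask,dep):
    "world points of masked depth pixels (fixed cam)"
    v,u=np.nonzero(mask&(dep>0)); c=calibration(cam); K=np.array(c["K"]); d=np.array(c["distortion"])
    n=cv2.undistortPoints(np.c_[u,v].astype(float).reshape(-1,1,2),K,d).reshape(-1,2)
    p=np.c_[n,np.ones(len(n))]*dep[v,u][:,None]
    Rm=cv2.Rodrigues(np.array(c["rvec"],float))[0]; t=np.array(c["tvec"],float).reshape(3)
    return (p-t)@Rm
def save(n,img): cv2.imwrite("pics/"+n+".png",img[:,:,::-1])
E
python3 - <<'E'
from h import *
s=sense(); print(s)
img,dep=camera("top"); save("top0",img)
for n in ["bottle_red","bottle_blue","bottle_green","weight","pad_red","pad_blue","pad_green","tray","scale","mat"]:
    for r in silhouettes(n,"top")[:2]:
        p=depthpts("top",r["region"],dep)
        print(n,round(r["conf"],2),np.round(r["rect"]),np.round(np.median(p,0),3),"ztop",np.round(np.percentile(p[:,2],98),3), "n",len(p))
        if n[:3]=="bot": 
            q=p[p[:,2]>0.115]; print("   cap",np.round(q.mean(0) if len(q) else 0,4), (np.ptp(q,0) if len(q) else 0))
img,dep=camera("side"); save("side0",img)
E
```

```text
pics
{'time': 0.0, 'joint_positions': array([-1.26440335e+00,  2.77128939e-01, -2.78910767e-02,  1.26802198e+00,
        4.46105740e-06,  1.46739568e+00]), 'dq': array([-0.00190664, -0.00127425,  0.00040787, -0.00148886,  0.00202765,
       -0.00035112]), 'joint_torque': array([ 3.62261408e-04, -4.45519102e+01,  2.95197630e+01,  1.65214052e-02,
        4.89585511e-05, -1.90921465e-07]), 'eef_pos': array([ 0.24876454, -0.57249788,  0.23015744]), 'ee_rot': array([-3.14135643e+00,  2.23321100e-03, -1.16100245e+00]), 'wrist_force': array([ 0.3823429 , -0.04940596,  0.35246217]), 'moment': array([ 0.05685465, -0.11226483, -0.0469982 ]), 'grip_width': 0.9975300735603981}
bottle_red 0.79 [293. 185. 320. 220.] [0.589 0.005 0.105] ztop 0.128 n 659
   cap [0.5948 0.0065 0.1257] [0.02643948 0.0264833  0.01418389]
bottle_blue 0.72 [323. 218. 344. 244.] [ 0.545 -0.042  0.106] ztop 0.128 n 592
   cap [ 0.5482 -0.0434  0.1256] [0.02611175 0.02623805 0.01491684]
bottle_blue 0.69 [ 82. 218. 175. 324.] [0.473 0.336 0.002] ztop 0.005 n 8966
   cap 0 0
bottle_green 0.91 [357. 189. 385. 224.] [ 0.587 -0.094  0.105] ztop 0.128 n 667
   cap [ 0.5926 -0.0978  0.1255] [0.02842396 0.02592174 0.0140627 ]
weight 0.81 [330. 195. 347. 214.] [ 0.601 -0.045  0.036] ztop 0.051 n 286
pad_red 0.82 [289. 201. 325. 222.] [ 0.582 -0.004  0.005] ztop 0.017 n 194
pad_red 0.57 [273. 154. 403. 276.] [ 0.581 -0.056  0.004] ztop 0.013 n 9520
pad_blue 0.57 [320. 219. 354. 249.] [ 0.536 -0.034  0.006] ztop 0.023 n 239
pad_green 0.51 [345. 196. 381. 229.] [ 0.58  -0.081  0.006] ztop 0.05 n 346
tray 0.8 [270. 154. 400. 277.] [ 0.582 -0.055  0.004] ztop 0.013 n 10096
scale 0.86 [420. 218. 535. 356.] [ 0.459 -0.286  0.042] ztop 0.056 n 13251
mat 0.59 [ 83. 212. 177. 324.] [0.473 0.336 0.002] ztop 0.005 n 9131
mat 0.58 [346. 197. 376. 229.] [ 0.578 -0.081  0.006] ztop 0.009 n 251
```

```bash
python3 - <<'E'
from h import *
img,dep=camera("top")
for n,z in [("mat",.002),("tray",.010)]:
    r=[x for x in silhouettes(n,"top") if x["region"].sum()>5000][0]
    cs=max(cv2.findContours(r["region"].astype(np.uint8),0,2)[0],key=cv2.contourArea)
    p=world("top",cs.reshape(-1,2),z)[:,:2]
    c,sz,a=cv2.minAreaRect((p*1000).astype(np.float32)); print(n,c,sz,a)
p=depthpts("top",dep>0,dep)
q=p[(abs(p[:,2]-.054)<.008)&(p[:,1]<-.17)&(p[:,0]>.3)]
r=silhouettes("scale","top")[0]["region"]
print(calibration("top")["rvec"],calibration("top")["tvec"],calibration("top")["K"])
g=cv2.cvtColor(img,cv2.COLOR_RGB2GRAY)[200:380,400:560]
h=cv2.HoughCircles(cv2.GaussianBlur(g,(3,3),0),cv2.HOUGH_GRADIENT,1,20,param1=80,param2=15,minRadius=28,maxRadius=48)
if h is not None:
  for x,y,rr in h[0][:4]:
    w=world("top",[[x+400,y+200],[x+400+rr,y+200]],.054); print("pan",x+400,y+200,rr,w[0],np.linalg.norm(w[0]-w[1]))
big=cv2.resize(img[130:360,70:560],None,fx=1.6,fy=1.6,interpolation=cv2.INTER_CUBIC); save("top1",big)
E
```

```text
mat (473.6537780761719, 336.70928955078125) (191.4609375, 170.79861450195312) 4.962735652923584
tray (584.5946044921875, -44.186920166015625) (220.30120849609375, 201.09341430664062) 87.32477569580078
[ 2.20284211 -2.14843694  0.02976138] [-0.01225988  0.53667885  0.7661765 ] [[441.27859619   0.         309.12836502]
 [  0.         441.27859619 239.46887556]
 [  0.           0.           1.        ]]
pan 482.5 274.5 40.5 [ 0.48257581 -0.29333418  0.054     ] 0.07001557002094454
pan 455.5 324.5 31.6 [ 0.39808611 -0.24855839  0.054     ] 0.05372902165513132
```

View pics/top1.png

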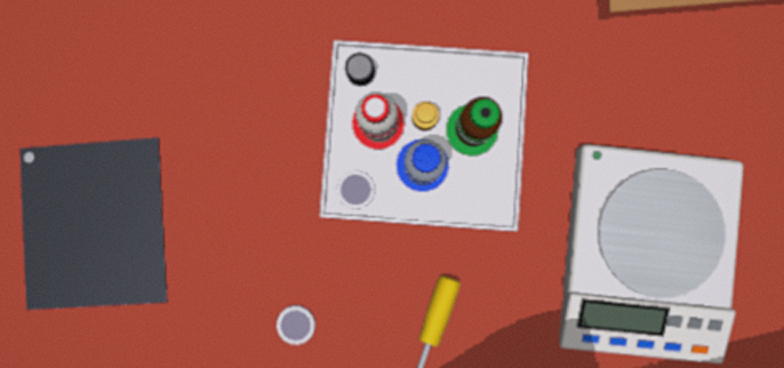

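View pics/side0.png

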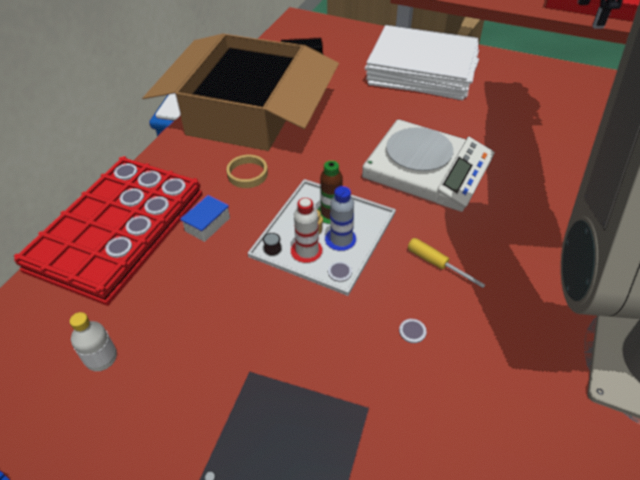

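Top picture: the mat is on the left (y+), the scale is on the right, and the tray is in the middle. Red is on the left pad, blue on the near pad and green on the right pad, with the weight between them at crop pixel (425,115). The tray, cap and mat fits agree with the given sizes to about 3 mm. I'll rotate the jaws onto world x and move above blue.

```bash
python3 -m crank '[{"travel":[-0.03,-0.04,0],"rotation":[0,0,-0.15],"grip":0.065},{"travel":[-0.07,-0.09,0],"rotation":[0,0,-0.3],"grip":0.065},{"travel":[-0.11,-0.145,0],"rotation":[0,0,-0.45],"grip":0.065},{"travel":[-0.15,-0.2,0],"rotation":[0,0,-0.6],"grip":0.065},{"travel":[-0.19,-0.25,0],"rotation":[0,0,-0.75],"grip":0.065},{"travel":[-0.225,-0.3,0.01],"rotation":[0,0,-0.9],"grip":0.065},{"travel":[-0.26,-0.35,0.01],"rotation":[0,0,-1.05],"grip":0.065},{"travel":[-0.3,-0.4,0.02],"rotation":[0,0,-1.161],"grip":0.065},{"travel":[-0.335,-0.445,0.02],"rotation":[0,0,-1.161],"grip":0.065},{"travel":[-0.366,-0.488,0.02],"rotation":[0,0,-1.161],"grip":0.065}]' 40; python3 - <<'E'
from h import *
s=sense();print(s["eef_pos"],s["ee_rot"])
img,d=camera("wrist"); save("w1",img)
for n,z in [("bottle_red",.126),("bottle_blue",.126),("bottle_green",.126),("weight",.05)]:
    for r in find_in(n,"wrist")[:2]: 
        b=r["rect"]; print(n,r["conf"],np.round(b),np.round(world("wrist",[[(b[0]+b[2])/2,(b[1]+b[3])/2]],z),4))
E
```

```text
time: 2.05
eef_pos: [0.5514, -0.0412, 0.2114]
ee_rot: [3.141, -0.0, 0.0]
wrist_force: [0.5, -0.3, -0.4]
grip_width: 0.756
[ 0.55143989 -0.04115351  0.21137536] [ 3.14126326e+00 -4.08128898e-04  2.07818095e-04]
bottle_red 0.61 [336. 141. 400. 201.] [[0.5891 0.0131 0.126 ]]
bottle_red 0.45 [138. 340. 339. 472.] [[ 0.4938 -0.1771  0.126 ]]
bottle_blue 0.62 [137. 339. 338. 472.] [[ 0.4915 -0.1789  0.126 ]]
bottle_blue 0.55 [282. 186. 335. 268.] [[ 0.5492 -0.027   0.126 ]]
bottle_green 0.67 [333. 242. 387. 333.] [[ 0.5852 -0.0732  0.126 ]]
weight 0.82 [350. 200. 386. 234.] [[ 0.6002 -0.0411  0.05  ]]
```

View pics/w1.png

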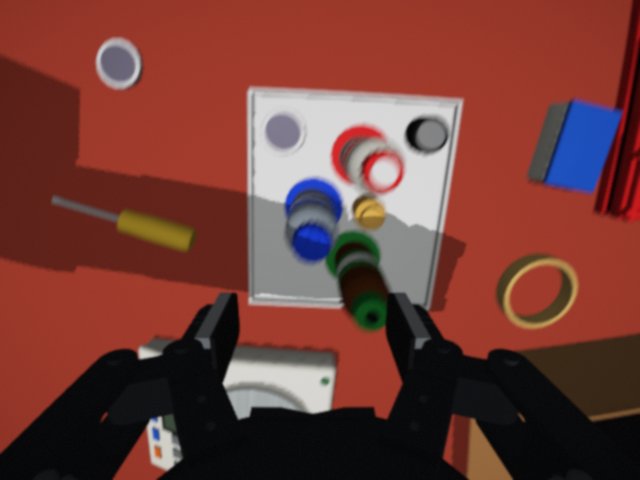

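Wrist picture: caps are at about red (383,171), blue (312,242) and green (371,311), with the weight knob at (369,209).

```bash
python3 - <<'E'
from h import *
print(np.round(world("wrist",[[383,171],[312,242],[371,311]],.126),4), np.round(world("wrist",[[369,209]],.048),4))
# pad edges extents: tray corners at rim
print(np.round(world("wrist",[[249,88],[463,99],[249,304]],.012),4))
E
```

```text
[[ 0.5961  0.0082  0.126 ]
 [ 0.5503 -0.0401  0.126 ]
 [ 0.5936 -0.0933  0.126 ]] [[ 0.6012 -0.0346  0.048 ]]
[[ 0.4926  0.0703  0.012 ]
 [ 0.6902  0.0622  0.012 ]
 [ 0.4814 -0.149   0.012 ]]
```

```bash
python3 -m crank '[{"travel":[-0.001,0.001,0.03],"rotation":[0,0,0],"grip":0.065},{"travel":[-0.001,0.001,0.06],"rotation":[0,0,0],"grip":0.065},{"travel":[-0.001,0.001,0.09],"rotation":[0,0,0],"grip":0.065},{"travel":[-0.001,0.001,0.115],"rotation":[0,0,0],"grip":0.065},{"travel":[-0.001,0.001,0.135],"rotation":[0,0,0],"grip":0.065},{"travel":[-0.001,0.001,0.147],"rotation":[0,0,0],"grip":0.065},{"travel":[-0.001,0.001,0.147],"rotation":[0,0,0],"grip":0.055},{"travel":[-0.001,0.001,0.147],"rotation":[0,0,0],"grip":0.045},{"travel":[-0.001,0.001,0.147],"rotation":[0,0,0],"grip":0.036},{"travel":[-0.001,0.001,0.147],"rotation":[0,0,0],"grip":0.03}]' 40; python3 -m crank '[{"travel":[0,0,0],"rotation":[0,0,0],"grip":0.03},{"travel":[0,0,0],"rotation":[0,0,0],"grip":0.03},{"travel":[0,0,-0.01],"rotation":[0,0,0],"grip":0.03},{"travel":[0,0,-0.03],"rotation":[0,0,0],"grip":0.03},{"travel":[0,0,-0.05],"rotation":[0,0,0],"grip":0.03},{"travel":[0,0,-0.07],"rotation":[0,0,0],"grip":0.03},{"travel":[0,0,-0.09],"rotation":[0,0,0],"grip":0.03},{"travel":[0,0,-0.1],"rotation":[0,0,0],"grip":0.03},{"travel":[0,0,-0.1],"rotation":[0,0,0],"grip":0.03},{"travel":[0,0,-0.1],"rotation":[0,0,0],"grip":0.03}]'; python3 -c "
from h import *
save('w2',camera('wrist')[0])"
```

```text
time: 3.55
eef_pos: [0.5505, -0.0445, 0.0655]
ee_rot: [3.141, -0.002, 0.0]
wrist_force: [-2.2, -0.6, 5.3]
grip_width: 0.479
time: 4.8
eef_pos: [0.5491, -0.044, 0.1634]
ee_rot: [-3.141, 0.001, 0.0]
wrist_force: [0.4, 0.7, -1.1]
grip_width: 0.484
```

View pics/w2.png

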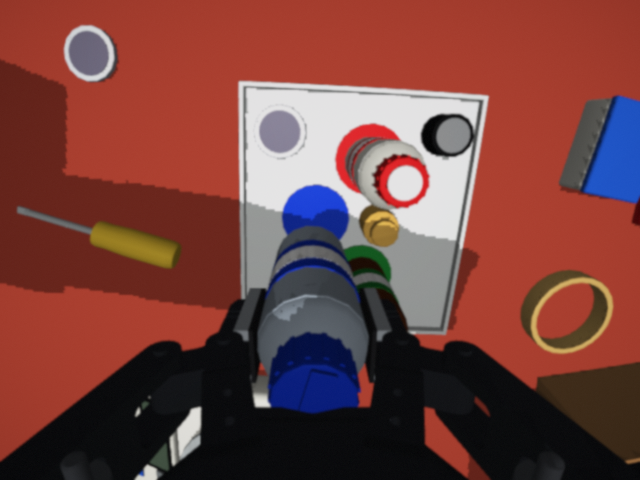

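Blue is held and its pad is empty. Carrying it to the far spot on the mat.

```bash
python3 -m crank '[{"travel":[-0.004,-0.02,0],"rotation":[0,0,0],"grip":0.03},{"travel":[-0.012,-0.065,0],"rotation":[0,0,0],"grip":0.03},{"travel":[-0.022,-0.12,0],"rotation":[0,0,0],"grip":0.03},{"travel":[-0.032,-0.175,0],"rotation":[0,0,0],"grip":0.03},{"travel":[-0.042,-0.23,0],"rotation":[0,0,0],"grip":0.03},{"travel":[-0.053,-0.285,0],"rotation":[0,0,0],"grip":0.03},{"travel":[-0.063,-0.34,0],"rotation":[0,0,0],"grip":0.03},{"travel":[-0.072,-0.39,0],"rotation":[0,0,0],"grip":0.03},{"travel":[-0.078,-0.42,0],"rotation":[0,0,0],"grip":0.03},{"travel":[-0.08,-0.432,0],"rotation":[0,0,0],"grip":0.03}]'; python3 -m crank '[{"travel":[0,0,0.02],"rotation":[0,0,0],"grip":0.03},{"travel":[0,0,0.045],"rotation":[0,0,0],"grip":0.03},{"travel":[0,0,0.07],"rotation":[0,0,0],"grip":0.03},{"travel":[0,0,0.085],"rotation":[0,0,0],"grip":0.03},{"travel":[0,0,0.093],"rotation":[0,0,0],"grip":0.03},{"travel":[0,0,0.097],"rotation":[0,0,0],"grip":0.03},{"travel":[0,0,0.1],"rotation":[0,0,0],"grip":0.03},{"travel":[0,0,0.102],"rotation":[0,0,0],"grip":0.03},{"travel":[0,0,0.103],"rotation":[0,0,0],"grip":0.03},{"travel":[0,0,0.103],"rotation":[0,0,0],"grip":0.03}]'
```

```text
time: 6.1
eef_pos: [0.468, 0.3898, 0.1636]
ee_rot: [3.141, 0.001, 0.003]
wrist_force: [-0.0, -1.3, -0.6]
grip_width: 0.479
time: 7.35
eef_pos: [0.47, 0.3881, 0.0616]
ee_rot: [-3.141, -0.0, 0.0]
wrist_force: [0.0, 0.7, -0.8]
grip_width: 0.48
```

```bash
python3 -m crank '[{"travel":[0,0,0.001],"rotation":[0,0,0],"grip":0.03},{"travel":[0,0,0.0015],"rotation":[0,0,0],"grip":0.03},{"travel":[0,0,0.0015],"rotation":[0,0,0],"grip":0.05},{"travel":[0,0,0.0015],"rotation":[0,0,0],"grip":0.065},{"travel":[0,0,0.0015],"rotation":[0,0,0],"grip":0.065},{"travel":[0,0,-0.02],"rotation":[0,0,0],"grip":0.065},{"travel":[0,0,-0.05],"rotation":[0,0,0],"grip":0.065},{"travel":[0,0,-0.09],"rotation":[0,0,0],"grip":0.065},{"travel":[0,0,-0.12],"rotation":[0,0,0],"grip":0.065},{"travel":[0,0,-0.14],"rotation":[0,0,0],"grip":0.065}]'; python3 - <<'E'
from h import *
img,dep=camera("top")
for r in silhouettes("bottle_blue","top"):
    p=depthpts("top",r["region"],dep); q=p[(p[:,2]>.112)&(p[:,2]<.135)]; print(r["conf"],r["rect"],q.mean(0) if len(q) else p.mean(0))
save("top2",img[100:400])
E
```

```text
time: 8.6
eef_pos: [0.4704, 0.3883, 0.2031]
ee_rot: [-3.14, -0.002, -0.0]
wrist_force: [0.2, 0.0, -0.4]
grip_width: 0.764
0.98 [57.7, 258.3, 107.4, 286.8] [0.4679698  0.38661755 0.12094345]
```

View pics/top2.png

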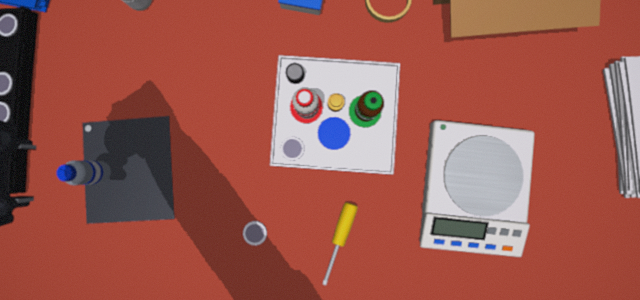

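Blue stands on the mat at (0.468, 0.387), at pixel (65,172) in the crop. Next is red.

```bash
python3 -m crank '[{"travel":[0.01,0.03,0],"rotation":[0,0,0],"grip":0.065},{"travel":[0.027,0.08,0],"rotation":[0,0,0],"grip":0.065},{"travel":[0.044,0.133,0],"rotation":[0,0,0],"grip":0.065},{"travel":[0.062,0.187,0],"rotation":[0,0,0],"grip":0.065},{"travel":[0.08,0.24,0],"rotation":[0,0,0],"grip":0.065},{"travel":[0.097,0.293,0],"rotation":[0,0,0],"grip":0.065},{"travel":[0.113,0.343,0],"rotation":[0,0,0],"grip":0.065},{"travel":[0.123,0.371,0],"rotation":[0,0,0],"grip":0.065},{"travel":[0.1265,0.381,0.01],"rotation":[0,0,0],"grip":0.065},{"travel":[0.1265,0.381,0.03],"rotation":[0,0,0],"grip":0.065}]'; python3 -m crank '[{"travel":[0,0,0.025],"rotation":[0,0,0],"grip":0.065},{"travel":[0,0,0.055],"rotation":[0,0,0],"grip":0.065},{"travel":[0,0,0.08],"rotation":[0,0,0],"grip":0.065},{"travel":[0,0,0.1],"rotation":[0,0,0],"grip":0.065},{"travel":[0,0,0.107],"rotation":[0,0,0],"grip":0.065},{"travel":[0,0,0.107],"rotation":[0,0,0],"grip":0.065},{"travel":[0,0,0.107],"rotation":[0,0,0],"grip":0.055},{"travel":[0,0,0.107],"rotation":[0,0,0],"grip":0.045},{"travel":[0,0,0.107],"rotation":[0,0,0],"grip":0.036},{"travel":[0,0,0.107],"rotation":[0,0,0],"grip":0.03}]'; python3 -m crank '[{"travel":[0,0,0],"rotation":[0,0,0],"grip":0.03},{"travel":[0,0,0],"rotation":[0,0,0],"grip":0.03},{"travel":[0,0,-0.01],"rotation":[0,0,0],"grip":0.03},{"travel":[0,0,-0.03],"rotation":[0,0,0],"grip":0.03},{"travel":[0,0,-0.05],"rotation":[0,0,0],"grip":0.03},{"travel":[0,0,-0.07],"rotation":[0,0,0],"grip":0.03},{"travel":[0,0,-0.09],"rotation":[0,0,0],"grip":0.03},{"travel":[0,0,-0.1],"rotation":[0,0,0],"grip":0.03},{"travel":[0,0,-0.1],"rotation":[0,0,0],"grip":0.03},{"travel":[0,0,-0.1],"rotation":[0,0,0],"grip":0.03}]'
```

```text
time: 9.95
eef_pos: [0.5965, 0.0066, 0.1702]
ee_rot: [-3.141, -0.0, -0.001]
wrist_force: [0.5, 0.5, -0.7]
grip_width: 0.762
time: 11.2
eef_pos: [0.5971, 0.0068, 0.0655]
ee_rot: [3.142, -0.002, -0.0]
wrist_force: [-2.1, 0.1, 5.5]
grip_width: 0.478
time: 12.45
eef_pos: [0.5955, 0.0069, 0.1633]
ee_rot: [-3.141, 0.002, -0.0]
wrist_force: [-0.6, 0.3, -1.8]
grip_width: 0.478
```

```bash
python3 -m crank '[{"travel":[-0.006,-0.016,0],"rotation":[0,0,0],"grip":0.03},{"travel":[-0.018,-0.05,0],"rotation":[0,0,0],"grip":0.03},{"travel":[-0.034,-0.092,0],"rotation":[0,0,0],"grip":0.03},{"travel":[-0.05,-0.136,0],"rotation":[0,0,0],"grip":0.03},{"travel":[-0.067,-0.18,0],"rotation":[0,0,0],"grip":0.03},{"travel":[-0.083,-0.224,0],"rotation":[0,0,0],"grip":0.03},{"travel":[-0.099,-0.268,0],"rotation":[0,0,0],"grip":0.03},{"travel":[-0.112,-0.303,0],"rotation":[0,0,0],"grip":0.03},{"travel":[-0.12,-0.324,0],"rotation":[0,0,0],"grip":0.03},{"travel":[-0.122,-0.33,0],"rotation":[0,0,0],"grip":0.03}]'; python3 -m crank '[{"travel":[0,0,0.02],"rotation":[0,0,0],"grip":0.03},{"travel":[0,0,0.045],"rotation":[0,0,0],"grip":0.03},{"travel":[0,0,0.07],"rotation":[0,0,0],"grip":0.03},{"travel":[0,0,0.085],"rotation":[0,0,0],"grip":0.03},{"travel":[0,0,0.093],"rotation":[0,0,0],"grip":0.03},{"travel":[0,0,0.097],"rotation":[0,0,0],"grip":0.03},{"travel":[0,0,0.1],"rotation":[0,0,0],"grip":0.03},{"travel":[0,0,0.102],"rotation":[0,0,0],"grip":0.03},{"travel":[0,0,0.1045],"rotation":[0,0,0],"grip":0.03},{"travel":[0,0,0.1045],"rotation":[0,0,0],"grip":0.03}]';python3 -m crank '[{"travel":[0,0,0],"rotation":[0,0,0],"grip":0.05},{"travel":[0,0,0],"rotation":[0,0,0],"grip":0.065},{"travel":[0,0,0],"rotation":[0,0,0],"grip":0.065},{"travel":[0,0,-0.01],"rotation":[0,0,0],"grip":0.065},{"travel":[0,0,-0.04],"rotation":[0,0,0],"grip":0.065},{"travel":[0,0,-0.08],"rotation":[0,0,0],"grip":0.065},{"travel":[0,0,-0.11],"rotation":[0,0,0],"grip":0.065},{"travel":[0,0,-0.13],"rotation":[0,0,0],"grip":0.065},{"travel":[0,0,-0.14],"rotation":[0,0,0],"grip":0.065},{"travel":[0,0,-0.14],"rotation":[0,0,0],"grip":0.065}]'
```

```text
time: 13.7
eef_pos: [0.4725, 0.3383, 0.1636]
ee_rot: [3.141, 0.001, 0.003]
wrist_force: [-0.4, -0.4, -1.5]
grip_width: 0.483
time: 14.95
eef_pos: [0.4748, 0.3373, 0.0615]
ee_rot: [-3.141, -0.001, 0.0]
wrist_force: [-2.8, -0.9, 5.5]
grip_width: 0.48
time: 16.2
eef_pos: [0.4747, 0.3371, 0.2006]
ee_rot: [-3.141, -0.001, 0.0]
wrist_force: [0.0, -0.4, 0.2]
grip_width: 0.762
```

```bash
python3 -m crank '[{"travel":[0.01,0.035,0],"rotation":[0,0,0],"grip":0.065},{"travel":[0.025,0.09,0],"rotation":[0,0,0],"grip":0.065},{"travel":[0.04,0.148,0],"rotation":[0,0,0],"grip":0.065},{"travel":[0.056,0.206,0],"rotation":[0,0,0],"grip":0.065},{"travel":[0.072,0.264,0],"rotation":[0,0,0],"grip":0.065},{"travel":[0.088,0.322,0],"rotation":[0,0,0],"grip":0.065},{"travel":[0.103,0.378,0],"rotation":[0,0,0],"grip":0.065},{"travel":[0.114,0.419,0],"rotation":[0,0,0],"grip":0.065},{"travel":[0.118,0.434,0.01],"rotation":[0,0,0],"grip":0.065},{"travel":[0.118,0.434,0.03],"rotation":[0,0,0],"grip":0.065}]'; python3 -m crank '[{"travel":[0,0,0.025],"rotation":[0,0,0],"grip":0.065},{"travel":[0,0,0.055],"rotation":[0,0,0],"grip":0.065},{"travel":[0,0,0.08],"rotation":[0,0,0],"grip":0.065},{"travel":[0,0,0.1],"rotation":[0,0,0],"grip":0.065},{"travel":[0,0,0.1055],"rotation":[0,0,0],"grip":0.065},{"travel":[0,0,0.1055],"rotation":[0,0,0],"grip":0.065},{"travel":[0,0,0.1055],"rotation":[0,0,0],"grip":0.055},{"travel":[0,0,0.1055],"rotation":[0,0,0],"grip":0.045},{"travel":[0,0,0.1055],"rotation":[0,0,0],"grip":0.036},{"travel":[0,0,0.1055],"rotation":[0,0,0],"grip":0.03}]'; python3 -m crank '[{"travel":[0,0,0],"rotation":[0,0,0],"grip":0.03},{"travel":[0,0,0],"rotation":[0,0,0],"grip":0.03},{"travel":[0,0,-0.01],"rotation":[0,0,0],"grip":0.03},{"travel":[0,0,-0.03],"rotation":[0,0,0],"grip":0.03},{"travel":[0,0,-0.05],"rotation":[0,0,0],"grip":0.03},{"travel":[0,0,-0.07],"rotation":[0,0,0],"grip":0.03},{"travel":[0,0,-0.09],"rotation":[0,0,0],"grip":0.03},{"travel":[0,0,-0.1],"rotation":[0,0,0],"grip":0.03},{"travel":[0,0,-0.1],"rotation":[0,0,0],"grip":0.03},{"travel":[0,0,-0.1],"rotation":[0,0,0],"grip":0.03}]'
```

```text
time: 17.45
eef_pos: [0.5925, -0.098, 0.1687]
ee_rot: [-3.141, 0.0, -0.002]
wrist_force: [-0.4, 0.1, 0.2]
grip_width: 0.765
time: 18.7
eef_pos: [0.5933, -0.0974, 0.0655]
ee_rot: [3.141, -0.002, -0.0]
wrist_force: [-0.1, 0.7, 5.4]
grip_width: 0.482
time: 19.95
eef_pos: [0.5915, -0.0969, 0.1632]
ee_rot: [-3.141, 0.002, -0.0]
wrist_force: [0.1, 1.3, -1.3]
grip_width: 0.48
```

```bash
python3 -m crank '[{"travel":[-0.005,-0.018,0],"rotation":[0,0,0],"grip":0.03},{"travel":[-0.017,-0.057,0],"rotation":[0,0,0],"grip":0.03},{"travel":[-0.032,-0.106,0],"rotation":[0,0,0],"grip":0.03},{"travel":[-0.047,-0.157,0],"rotation":[0,0,0],"grip":0.03},{"travel":[-0.062,-0.208,0],"rotation":[0,0,0],"grip":0.03},{"travel":[-0.077,-0.259,0],"rotation":[0,0,0],"grip":0.03},{"travel":[-0.092,-0.31,0],"rotation":[0,0,0],"grip":0.03},{"travel":[-0.105,-0.352,0],"rotation":[0,0,0],"grip":0.03},{"travel":[-0.112,-0.375,0],"rotation":[0,0,0],"grip":0.03},{"travel":[-0.114,-0.382,0],"rotation":[0,0,0],"grip":0.03}]'; python3 -m crank '[{"travel":[0,0,0.02],"rotation":[0,0,0],"grip":0.03},{"travel":[0,0,0.045],"rotation":[0,0,0],"grip":0.03},{"travel":[0,0,0.07],"rotation":[0,0,0],"grip":0.03},{"travel":[0,0,0.085],"rotation":[0,0,0],"grip":0.03},{"travel":[0,0,0.093],"rotation":[0,0,0],"grip":0.03},{"travel":[0,0,0.097],"rotation":[0,0,0],"grip":0.03},{"travel":[0,0,0.1],"rotation":[0,0,0],"grip":0.03},{"travel":[0,0,0.102],"rotation":[0,0,0],"grip":0.03},{"travel":[0,0,0.104],"rotation":[0,0,0],"grip":0.03},{"travel":[0,0,0.104],"rotation":[0,0,0],"grip":0.03}]';python3 -m crank '[{"travel":[0,0,0],"rotation":[0,0,0],"grip":0.05},{"travel":[0,0,0],"rotation":[0,0,0],"grip":0.065},{"travel":[0,0,0],"rotation":[0,0,0],"grip":0.065},{"travel":[0,0,-0.01],"rotation":[0,0,0],"grip":0.065},{"travel":[0,0,-0.04],"rotation":[0,0,0],"grip":0.065},{"travel":[0,0,-0.08],"rotation":[0,0,0],"grip":0.065},{"travel":[0,0,-0.11],"rotation":[0,0,0],"grip":0.065},{"travel":[0,0,-0.13],"rotation":[0,0,0],"grip":0.065},{"travel":[0,0,-0.14],"rotation":[0,0,0],"grip":0.065},{"travel":[0,0,-0.14],"rotation":[0,0,0],"grip":0.065}]'
python3 - <<'E'
from h import *
img,dep=camera("top")
for n in ["bottle_red","bottle_blue","bottle_green"]:
  for r in silhouettes(n,"top"):
    p=depthpts("top",r["region"],dep); q=p[(p[:,2]>.112)&(p[:,2]<.135)]; print(n,r["conf"],q.mean(0) if len(q) else p.mean(0))
for n,z in [("pad_red",.006),("pad_blue",.006),("pad_green",.006),("weight",.05)]:
  for r in silhouettes(n,"top")[:1]:
    v,u=np.nonzero(r["region"]); print(n,r["conf"],r["rect"],world("top",[[u.mean(),v.mean()]],z))
save("top3",img[100:400])
E
```

```text
time: 21.2
eef_pos: [0.4764, 0.2864, 0.1637]
ee_rot: [3.141, 0.002, 0.003]
wrist_force: [-0.4, -0.2, -0.8]
grip_width: 0.478
time: 22.45
eef_pos: [0.4788, 0.2852, 0.0614]
ee_rot: [-3.141, -0.001, 0.0]
wrist_force: [-1.6, -0.1, 5.0]
grip_width: 0.479
time: 23.7
eef_pos: [0.4787, 0.2851, 0.2011]
ee_rot: [-3.141, -0.001, -0.0]
wrist_force: [0.1, 0.4, -0.5]
grip_width: 0.763
bottle_red 0.59 [0.47368425 0.33511339 0.12122389]
bottle_blue 0.7 [0.47608239 0.34903305 0.12138386]
bottle_blue 0.38 [0.4739373  0.33366593 0.12119512]
bottle_green 0.68 [0.47862082 0.2818566  0.12088447]
bottle_green 0.51 [ 0.58544709 -0.05001968  0.00449238]
pad_red 0.81 [290.4, 189.6, 324.5, 224.8] [[0.59674622 0.00834062 0.006     ]]
pad_blue 0.95 [314.9, 214.4, 352.3, 247.2] [[ 0.55056975 -0.04219744  0.006     ]]
pad_green 0.66 [348.7, 192.7, 379.6, 228.4] [[ 0.59152468 -0.09698298  0.006     ]]
weight 0.72 [328.9, 193.0, 345.5, 213.6] [[ 0.59954637 -0.04373173  0.05      ]]
```

View pics/top3.png

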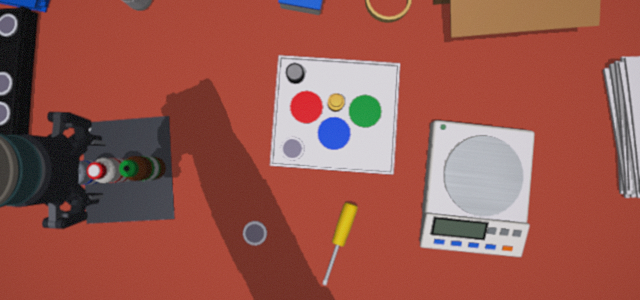

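All three bottles stand on the mat. The pads are now clear, and their centres match the tray model to about 1 mm. Next is the weight.

```bash
python3 -m crank '[{"travel":[0.01,0.025,0],"rotation":[0,0,0],"grip":0.055},{"travel":[0.026,0.068,0],"rotation":[0,0,0],"grip":0.055},{"travel":[0.044,0.117,0],"rotation":[0,0,0],"grip":0.055},{"travel":[0.064,0.168,0],"rotation":[0,0,0],"grip":0.055},{"travel":[0.083,0.219,0],"rotation":[0,0,0],"grip":0.055},{"travel":[0.1,0.264,0],"rotation":[0,0,0],"grip":0.055},{"travel":[0.115,0.303,0],"rotation":[0,0,0],"grip":0.055},{"travel":[0.123,0.324,0],"rotation":[0,0,0],"grip":0.055},{"travel":[0.125,0.33,0],"rotation":[0,0,0],"grip":0.055},{"travel":[0.125,0.33,0],"rotation":[0,0,0],"grip":0.055}]'; python3 - <<'E'
from h import *
s=sense();print(s["eef_pos"],s["grip_width"])
img,d=camera("wrist"); save("w4",img)
for n,z in [("weight",.045),("pad_red",.006),("pad_blue",.006),("pad_green",.006),("scale",.054)]:
  for r in silhouettes(n,"wrist")[:1]:
    v,u=np.nonzero(r["region"]); print(n,r["conf"],np.round(r["rect"]),world("wrist",[[u.mean(),v.mean()]],z))
E
```

```text
time: 25.35
eef_pos: [0.6029, -0.0444, 0.2001]
ee_rot: [-3.141, 0.001, 0.001]
wrist_force: [-0.8, 0.6, 0.3]
grip_width: 0.643
[ 0.60289464 -0.04435464  0.20012288] 0.6431671914271891
weight 0.68 [300. 194. 333. 233.] [[ 0.60473533 -0.03749     0.045     ]]
pad_red 0.94 [275. 125. 339. 190.] [[0.59802761 0.00946815 0.006     ]]
pad_blue 0.76 [231. 178. 291. 236.] [[ 0.55196726 -0.04066637  0.006     ]]
pad_green 0.57 [278. 233. 335. 286.] [[ 0.59345091 -0.09559862  0.006     ]]
scale 0.76 [ 88. 344. 290. 480.] [[ 0.48522846 -0.24293015  0.054     ]]
```

View pics/w4.png

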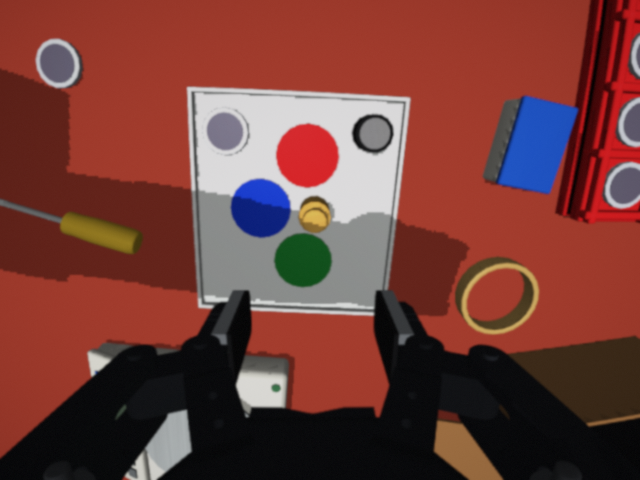

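```bash
python3 -m crank '[{"travel":[0.001,0.0,0.03],"rotation":[0,0,0],"grip":0.055},{"travel":[0.001,0.0,0.065],"rotation":[0,0,0],"grip":0.055},{"travel":[0.001,0.0,0.1],"rotation":[0,0,0],"grip":0.055},{"travel":[0.001,0.0,0.13],"rotation":[0,0,0],"grip":0.055},{"travel":[0.001,0.0,0.155],"rotation":[0,0,0],"grip":0.055},{"travel":[0.001,0.0,0.175],"rotation":[0,0,0],"grip":0.055},{"travel":[0.001,0.0,0.185],"rotation":[0,0,0],"grip":0.055},{"travel":[0.001,0.0,0.189],"rotation":[0,0,0],"grip":0.055},{"travel":[0.001,0.0,0.189],"rotation":[0,0,0],"grip":0.045},{"travel":[0.001,0.0,0.189],"rotation":[0,0,0],"grip":0.035}]'; python3 -m crank '[{"travel":[0,0,0],"rotation":[0,0,0],"grip":0.028},{"travel":[0,0,0],"rotation":[0,0,0],"grip":0.02},{"travel":[0,0,0],"rotation":[0,0,0],"grip":0.02},{"travel":[0,0,0],"rotation":[0,0,0],"grip":0.02},{"travel":[0,0,-0.01],"rotation":[0,0,0],"grip":0.02},{"travel":[0,0,-0.03],"rotation":[0,0,0],"grip":0.02},{"travel":[0,0,-0.06],"rotation":[0,0,0],"grip":0.02},{"travel":[0,0,-0.085],"rotation":[0,0,0],"grip":0.02},{"travel":[0,0,-0.1],"rotation":[0,0,0],"grip":0.02},{"travel":[0,0,-0.1],"rotation":[0,0,0],"grip":0.02}]'; python3 -c "
from h import *
save('w5',camera('wrist')[0])"
```

```text
time: 26.9
eef_pos: [0.6051, -0.0452, 0.0123]
ee_rot: [3.141, -0.002, 0.0]
wrist_force: [0.6, -0.5, 0.2]
grip_width: 0.41
time: 28.15
eef_pos: [0.6051, -0.0453, 0.1124]
ee_rot: [3.141, -0.002, -0.0]
wrist_force: [0.2, 0.2, -2.3]
grip_width: 0.333
```

View pics/w5.png

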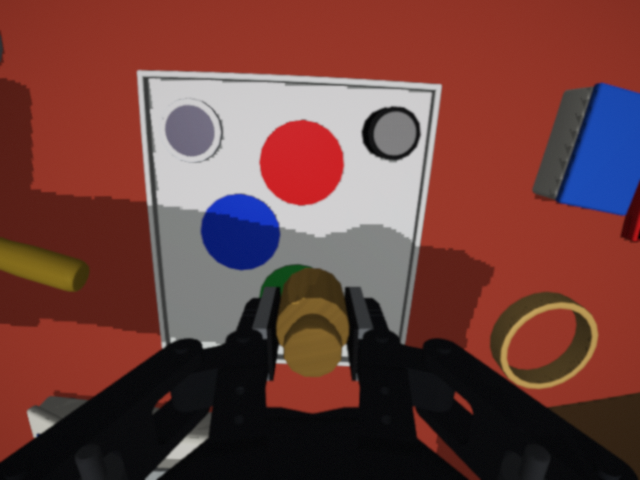

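```bash
python3 -m crank '[{"travel":[-0.006,0.012,-0.01],"rotation":[0,0,0],"grip":0.02},{"travel":[-0.018,0.037,-0.02],"rotation":[0,0,0],"grip":0.02},{"travel":[-0.034,0.069,-0.02],"rotation":[0,0,0],"grip":0.02},{"travel":[-0.05,0.102,-0.02],"rotation":[0,0,0],"grip":0.02},{"travel":[-0.067,0.136,-0.02],"rotation":[0,0,0],"grip":0.02},{"travel":[-0.083,0.169,-0.02],"rotation":[0,0,0],"grip":0.02},{"travel":[-0.099,0.202,-0.02],"rotation":[0,0,0],"grip":0.02},{"travel":[-0.112,0.228,-0.02],"rotation":[0,0,0],"grip":0.02},{"travel":[-0.12,0.244,-0.02],"rotation":[0,0,0],"grip":0.02},{"travel":[-0.1215,0.2485,-0.02],"rotation":[0,0,0],"grip":0.02}]'; python3 -m crank '[{"travel":[0,0,0.015],"rotation":[0,0,0],"grip":0.02},{"travel":[0,0,0.035],"rotation":[0,0,0],"grip":0.02},{"travel":[0,0,0.05],"rotation":[0,0,0],"grip":0.02},{"travel":[0,0,0.06],"rotation":[0,0,0],"grip":0.02},{"travel":[0,0,0.064],"rotation":[0,0,0],"grip":0.02},{"travel":[0,0,0.066],"rotation":[0,0,0],"grip":0.02},{"travel":[0,0,0.067],"rotation":[0,0,0],"grip":0.02},{"travel":[0,0,0.068],"rotation":[0,0,0],"grip":0.02},{"travel":[0,0,0.0685],"rotation":[0,0,0],"grip":0.02},{"travel":[0,0,0.0685],"rotation":[0,0,0],"grip":0.02}]'; python3 -c "
from h import *
s=sense();print(s['wrist_force'],s['eef_pos'])
img,_=camera('top'); save('top6',cv2.resize(img[200:380,380:580],None,fx=3,fy=3)); print([(r['conf'],r['rect']) for r in find_in('weight','top')])"
```

```text
time: 29.45
eef_pos: [0.4819, -0.2943, 0.131]
ee_rot: [-3.141, 0.001, -0.002]
wrist_force: [0.3, 0.9, -2.3]
grip_width: 0.338
time: 30.7
eef_pos: [0.4828, -0.2937, 0.063]
ee_rot: [3.141, -0.0, -0.0]
wrist_force: [-0.0, 0.2, -2.0]
grip_width: 0.333
[-0.02075817  0.2222251  -2.03948077] [ 0.48283322 -0.29370122  0.062956  ]
[(0.77, [474.7, 267.2, 493.3, 287.1])]
```

View pics/top6.png

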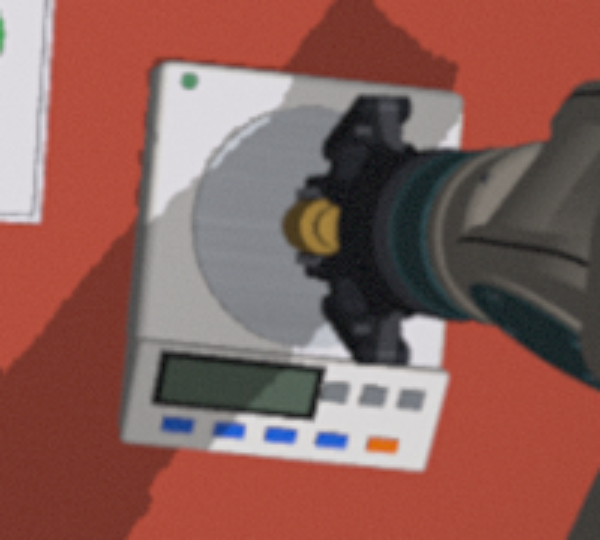

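The weight is centred over the pan but not yet touching. Lowering the last couple of millimetres and releasing.

```bash
python3 -m crank '[{"travel":[0,0,0.0005],"rotation":[0,0,0],"grip":0.02},{"travel":[0,0,0.001],"rotation":[0,0,0],"grip":0.02},{"travel":[0,0,0.0015],"rotation":[0,0,0],"grip":0.02},{"travel":[0,0,0.002],"rotation":[0,0,0],"grip":0.02},{"travel":[0,0,0.002],"rotation":[0,0,0],"grip":0.02},{"travel":[0,0,0.002],"rotation":[0,0,0],"grip":0.02},{"travel":[0,0,0.002],"rotation":[0,0,0],"grip":0.02},{"travel":[0,0,0.002],"rotation":[0,0,0],"grip":0.02},{"travel":[0,0,0.002],"rotation":[0,0,0],"grip":0.02},{"travel":[0,0,0.002],"rotation":[0,0,0],"grip":0.02}]'; python3 -m crank '[{"travel":[0,0,0],"rotation":[0,0,0],"grip":0.035},{"travel":[0,0,0],"rotation":[0,0,0],"grip":0.05},{"travel":[0,0,0],"rotation":[0,0,0],"grip":0.055},{"travel":[0,0,0],"rotation":[0,0,0],"grip":0.055},{"travel":[0,0,-0.01],"rotation":[0,0,0],"grip":0.055},{"travel":[0,0,-0.03],"rotation":[0,0,0],"grip":0.055},{"travel":[0,0,-0.06],"rotation":[0,0,0],"grip":0.055},{"travel":[0,0,-0.1],"rotation":[0,0,0],"grip":0.055},{"travel":[0,0,-0.13],"rotation":[0,0,0],"grip":0.055},{"travel":[0,0,-0.14],"rotation":[0,0,0],"grip":0.055}]'
```

```text
time: 32.05
eef_pos: [0.4829, -0.2937, 0.0624]
ee_rot: [3.141, -0.0, 0.0]
wrist_force: [-3.1, 2.2, 8.5]
grip_width: 0.336
time: 33.3
eef_pos: [0.4841, -0.2947, 0.2038]
ee_rot: [3.138, -0.004, 0.0]
wrist_force: [0.5, 0.4, -0.7]
grip_width: 0.644
```

```bash
python3 -m crank '[{"travel":[0,-0.03,0],"rotation":[0,0,0],"grip":0.065},{"travel":[0,-0.09,0],"rotation":[0,0,0],"grip":0.065},{"travel":[0,-0.15,0],"rotation":[0,0,0],"grip":0.065},{"travel":[-0.001,-0.21,0],"rotation":[0,0,0],"grip":0.065},{"travel":[-0.002,-0.27,0],"rotation":[0,0,0],"grip":0.065},{"travel":[-0.003,-0.33,0],"rotation":[0,0,0],"grip":0.065},{"travel":[-0.004,-0.39,0],"rotation":[0,0,0],"grip":0.065},{"travel":[-0.0045,-0.45,0],"rotation":[0,0,0],"grip":0.065},{"travel":[-0.0045,-0.51,0],"rotation":[0,0,0],"grip":0.065},{"travel":[-0.0045,-0.565,0],"rotation":[0,0,0],"grip":0.065}]'; python3 -c "
from h import *
img,dep=camera('top'); save('top7',img[100:400])
for r in silhouettes('weight','top')[:2]:
    p=depthpts('top',r['region'],dep); q=p[p[:,2]>.094]; print(r['conf'],r['rect'],q.mean(0),q[:,2].max())
g=cv2.GaussianBlur(cv2.cvtColor(img,cv2.COLOR_RGB2GRAY),(3,3),0)[200:380,400:560]
h=cv2.HoughCircles(g,cv2.HOUGH_GRADIENT,1,20,param1=80,param2=15,minRadius=36,maxRadius=44)
for x,y,rr in h[0][:2]: print(world('top',[[x+400,y+200]],.054),rr)
"
```

```text
time: 34.55
eef_pos: [0.4774, 0.2733, 0.1999]
ee_rot: [3.141, 0.001, 0.001]
wrist_force: [0.9, -0.6, -0.4]
grip_width: 0.764
0.72 [473.7, 268.1, 500.4, 285.3] [ 0.48257954 -0.29105131  0.09913027] 0.10242590433197296
[[ 0.48089643 -0.29334869  0.054     ]] 40.0
```

View pics/top7.png

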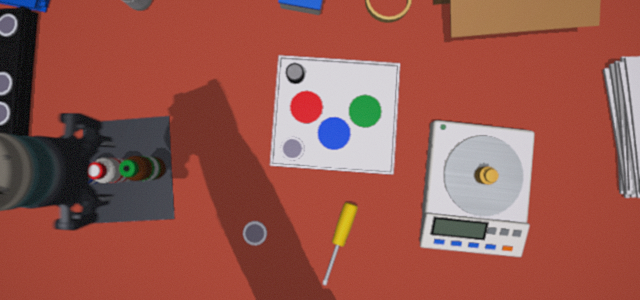

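The weight stands upright on the pan, within about 3 mm of its centre (crop pixel 487,174). Fetching green.

```bash
python3 -m crank '[{"travel":[0,-0.0133,0.01],"rotation":[0,0,0],"grip":0.065},{"travel":[0,-0.0133,0.035],"rotation":[0,0,0],"grip":0.065},{"travel":[0,-0.0133,0.07],"rotation":[0,0,0],"grip":0.065},{"travel":[0,-0.0133,0.1],"rotation":[0,0,0],"grip":0.065},{"travel":[0,-0.0133,0.125],"rotation":[0,0,0],"grip":0.065},{"travel":[0,-0.0133,0.1395],"rotation":[0,0,0],"grip":0.065},{"travel":[0,-0.0133,0.1395],"rotation":[0,0,0],"grip":0.06},{"travel":[0,-0.0133,0.1395],"rotation":[0,0,0],"grip":0.05},{"travel":[0,-0.0133,0.1395],"rotation":[0,0,0],"grip":0.04},{"travel":[0,-0.0133,0.1395],"rotation":[0,0,0],"grip":0.03}]'; python3 -m crank '[{"travel":[0,0,0],"rotation":[0,0,0],"grip":0.03},{"travel":[0,0,0],"rotation":[0,0,0],"grip":0.03},{"travel":[0,0,-0.01],"rotation":[0,0,0],"grip":0.03},{"travel":[0,0,-0.03],"rotation":[0,0,0],"grip":0.03},{"travel":[0,0,-0.05],"rotation":[0,0,0],"grip":0.03},{"travel":[0,0,-0.07],"rotation":[0,0,0],"grip":0.03},{"travel":[0,0,-0.09],"rotation":[0,0,0],"grip":0.03},{"travel":[0,0,-0.1],"rotation":[0,0,0],"grip":0.03},{"travel":[0,0,-0.1],"rotation":[0,0,0],"grip":0.03},{"travel":[0,0,-0.1],"rotation":[0,0,0],"grip":0.03}]'
```

```text
time: 35.9
eef_pos: [0.4795, 0.2851, 0.0627]
ee_rot: [-3.141, -0.003, 0.0]
wrist_force: [-0.1, -0.1, 2.9]
grip_width: 0.482
time: 37.15
eef_pos: [0.4775, 0.2843, 0.1603]
ee_rot: [3.141, 0.002, 0.0]
wrist_force: [-0.2, 0.1, -1.8]
grip_width: 0.479
```

```bash
python3 -m crank '[{"travel":[0.005,0.018,0],"rotation":[0,0,0],"grip":0.03},{"travel":[0.017,0.057,0],"rotation":[0,0,0],"grip":0.03},{"travel":[0.032,0.106,0],"rotation":[0,0,0],"grip":0.03},{"travel":[0.047,0.157,0],"rotation":[0,0,0],"grip":0.03},{"travel":[0.062,0.208,0],"rotation":[0,0,0],"grip":0.03},{"travel":[0.077,0.259,0],"rotation":[0,0,0],"grip":0.03},{"travel":[0.092,0.31,0],"rotation":[0,0,0],"grip":0.03},{"travel":[0.105,0.352,0],"rotation":[0,0,0],"grip":0.03},{"travel":[0.112,0.375,0],"rotation":[0,0,0],"grip":0.03},{"travel":[0.114,0.382,0],"rotation":[0,0,0],"grip":0.03}]'; python3 -m crank '[{"travel":[0,0,0.02],"rotation":[0,0,0],"grip":0.03},{"travel":[0,0,0.045],"rotation":[0,0,0],"grip":0.03},{"travel":[0,0,0.065],"rotation":[0,0,0],"grip":0.03},{"travel":[0,0,0.08],"rotation":[0,0,0],"grip":0.03},{"travel":[0,0,0.088],"rotation":[0,0,0],"grip":0.03},{"travel":[0,0,0.092],"rotation":[0,0,0],"grip":0.03},{"travel":[0,0,0.094],"rotation":[0,0,0],"grip":0.03},{"travel":[0,0,0.096],"rotation":[0,0,0],"grip":0.03},{"travel":[0,0,0.0975],"rotation":[0,0,0],"grip":0.03},{"travel":[0,0,0.0975],"rotation":[0,0,0],"grip":0.03}]'
```

```text
time: 38.4
eef_pos: [0.592, -0.0987, 0.1607]
ee_rot: [-3.141, 0.001, -0.002]
wrist_force: [0.4, 0.2, -1.7]
grip_width: 0.481
time: 39.65
eef_pos: [0.593, -0.0976, 0.0666]
ee_rot: [3.141, -0.002, -0.0]
wrist_force: [-3.2, 1.0, 9.3]
grip_width: 0.478
```

```bash
python3 -m crank '[{"travel":[0,0,-0.001],"rotation":[0,0,0],"grip":0.05},{"travel":[0,0,-0.001],"rotation":[0,0,0],"grip":0.065},{"travel":[0,0,-0.001],"rotation":[0,0,0],"grip":0.065},{"travel":[0,0,-0.01],"rotation":[0,0,0],"grip":0.065},{"travel":[0,0,-0.04],"rotation":[0,0,0],"grip":0.065},{"travel":[0,0,-0.08],"rotation":[0,0,0],"grip":0.065},{"travel":[0,0,-0.11],"rotation":[0,0,0],"grip":0.065},{"travel":[0,0,-0.13],"rotation":[0,0,0],"grip":0.065},{"travel":[0,0,-0.14],"rotation":[0,0,0],"grip":0.065},{"travel":[0,0,-0.14],"rotation":[0,0,0],"grip":0.065}]';python3 -m crank '[{"travel":[-0.01,-0.035,0],"rotation":[0,0,0],"grip":0.065},{"travel":[-0.025,-0.09,0],"rotation":[0,0,0],"grip":0.065},{"travel":[-0.04,-0.148,0],"rotation":[0,0,0],"grip":0.065},{"travel":[-0.056,-0.206,0],"rotation":[0,0,0],"grip":0.065},{"travel":[-0.072,-0.264,0],"rotation":[0,0,0],"grip":0.065},{"travel":[-0.088,-0.322,0],"rotation":[0,0,0],"grip":0.065},{"travel":[-0.103,-0.378,0],"rotation":[0,0,0],"grip":0.065},{"travel":[-0.114,-0.419,0],"rotation":[0,0,0],"grip":0.065},{"travel":[-0.118,-0.434,0],"rotation":[0,0,0],"grip":0.065},{"travel":[-0.118,-0.434,0.005],"rotation":[0,0,0],"grip":0.065}]'; python3 - <<'E'
from h import *
img,dep=camera("wrist"); save("w8",img)
s=sense(); print(s["eef_pos"])
img,dep=camera("top")
for n in ["bottle_green"]:
  for r in silhouettes(n,"top"):
    p=depthpts("top",r["region"],dep); q=p[(p[:,2]>.112)&(p[:,2]<.135)]; print(n,r["conf"],q.mean(0) if len(q) else p.mean(0))
E
```

```text
time: 40.9
eef_pos: [0.5927, -0.0974, 0.2045]
ee_rot: [3.141, -0.001, 0.0]
wrist_force: [-0.5, -0.6, -0.0]
grip_width: 0.765
time: 42.15
eef_pos: [0.474, 0.3369, 0.198]
ee_rot: [3.141, 0.001, 0.001]
wrist_force: [0.3, -0.2, -0.1]
grip_width: 0.762
[0.47372769 0.33573868 0.19708407]
bottle_green 0.96 [ 0.5916252  -0.09800199  0.12514822]
```

View pics/w8.png

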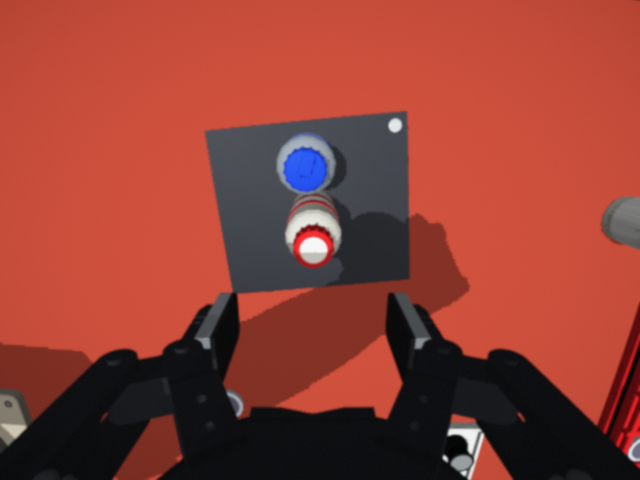

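Green stands at (0.5916, −0.098), about 1 mm from its pad's centre. The wrist view shows red centred under the gripper at (313,245) and blue behind it. Fetching red.

```bash
python3 -m crank '[{"travel":[0,0,0.01],"rotation":[0,0,0],"grip":0.065},{"travel":[0,0,0.035],"rotation":[0,0,0],"grip":0.065},{"travel":[0,0,0.07],"rotation":[0,0,0],"grip":0.065},{"travel":[0,0,0.1],"rotation":[0,0,0],"grip":0.065},{"travel":[0,0,0.125],"rotation":[0,0,0],"grip":0.065},{"travel":[0,0,0.1375],"rotation":[0,0,0],"grip":0.065},{"travel":[0,0,0.1375],"rotation":[0,0,0],"grip":0.06},{"travel":[0,0,0.1375],"rotation":[0,0,0],"grip":0.05},{"travel":[0,0,0.1375],"rotation":[0,0,0],"grip":0.04},{"travel":[0,0,0.1375],"rotation":[0,0,0],"grip":0.03}]'; python3 -m crank '[{"travel":[0,0,0],"rotation":[0,0,0],"grip":0.03},{"travel":[0,0,0],"rotation":[0,0,0],"grip":0.03},{"travel":[0,0,-0.01],"rotation":[0,0,0],"grip":0.03},{"travel":[0,0,-0.03],"rotation":[0,0,0],"grip":0.03},{"travel":[0,0,-0.05],"rotation":[0,0,0],"grip":0.03},{"travel":[0,0,-0.07],"rotation":[0,0,0],"grip":0.03},{"travel":[0,0,-0.09],"rotation":[0,0,0],"grip":0.03},{"travel":[0,0,-0.1],"rotation":[0,0,0],"grip":0.03},{"travel":[0,0,-0.1],"rotation":[0,0,0],"grip":0.03},{"travel":[0,0,-0.1],"rotation":[0,0,0],"grip":0.03}]'; python3 -m crank '[{"travel":[0.006,0.016,0],"rotation":[0,0,0],"grip":0.03},{"travel":[0.018,0.05,0],"rotation":[0,0,0],"grip":0.03},{"travel":[0.034,0.092,0],"rotation":[0,0,0],"grip":0.03},{"travel":[0.05,0.136,0],"rotation":[0,0,0],"grip":0.03},{"travel":[0.067,0.18,0],"rotation":[0,0,0],"grip":0.03},{"travel":[0.083,0.224,0],"rotation":[0,0,0],"grip":0.03},{"travel":[0.099,0.268,0],"rotation":[0,0,0],"grip":0.03},{"travel":[0.112,0.303,0],"rotation":[0,0,0],"grip":0.03},{"travel":[0.12,0.324,0],"rotation":[0,0,0],"grip":0.03},{"travel":[0.122,0.33,0],"rotation":[0,0,0],"grip":0.03}]'; python3 -m crank '[{"travel":[0,0,0.02],"rotation":[0,0,0],"grip":0.03},{"travel":[0,0,0.045],"rotation":[0,0,0],"grip":0.03},{"travel":[0,0,0.065],"rotation":[0,0,0],"grip":0.03},{"travel":[0,0,0.08],"rotation":[0,0,0],"grip":0.03},{"travel":[0,0,0.088],"rotation":[0,0,0],"grip":0.03},{"travel":[0,0,0.092],"rotation":[0,0,0],"grip":0.03},{"travel":[0,0,0.094],"rotation":[0,0,0],"grip":0.03},{"travel":[0,0,0.096],"rotation":[0,0,0],"grip":0.03},{"travel":[0,0,0.097],"rotation":[0,0,0],"grip":0.03},{"travel":[0,0,0.097],"rotation":[0,0,0],"grip":0.03}]'
```

```text
time: 43.55
eef_pos: [0.4753, 0.3372, 0.0628]
ee_rot: [-3.14, -0.002, 0.0]
wrist_force: [-0.6, 0.3, 5.3]
grip_width: 0.483
time: 44.8
eef_pos: [0.4736, 0.3363, 0.1604]
ee_rot: [3.141, 0.002, 0.0]
wrist_force: [0.5, -0.2, -1.7]
grip_width: 0.48
time: 46.05
eef_pos: [0.5963, 0.0053, 0.1609]
ee_rot: [-3.141, 0.001, -0.002]
wrist_force: [0.0, -0.1, -2.0]
grip_width: 0.477
time: 47.3
eef_pos: [0.597, 0.0066, 0.0668]
ee_rot: [3.141, -0.002, -0.0]
wrist_force: [-2.9, 0.1, 8.9]
grip_width: 0.481
```

```bash
python3 -m crank '[{"travel":[0,0,-0.001],"rotation":[0,0,0],"grip":0.05},{"travel":[0,0,-0.001],"rotation":[0,0,0],"grip":0.065},{"travel":[0,0,-0.001],"rotation":[0,0,0],"grip":0.065},{"travel":[0,0,-0.01],"rotation":[0,0,0],"grip":0.065},{"travel":[0,0,-0.04],"rotation":[0,0,0],"grip":0.065},{"travel":[0,0,-0.08],"rotation":[0,0,0],"grip":0.065},{"travel":[0,0,-0.11],"rotation":[0,0,0],"grip":0.065},{"travel":[0,0,-0.13],"rotation":[0,0,0],"grip":0.065},{"travel":[0,0,-0.14],"rotation":[0,0,0],"grip":0.065},{"travel":[0,0,-0.14],"rotation":[0,0,0],"grip":0.065}]';python3 -m crank '[{"travel":[-0.01,-0.03,0],"rotation":[0,0,0],"grip":0.065},{"travel":[-0.027,-0.08,0],"rotation":[0,0,0],"grip":0.065},{"travel":[-0.044,-0.133,0],"rotation":[0,0,0],"grip":0.065},{"travel":[-0.062,-0.187,0],"rotation":[0,0,0],"grip":0.065},{"travel":[-0.08,-0.24,0],"rotation":[0,0,0],"grip":0.065},{"travel":[-0.097,-0.293,0],"rotation":[0,0,0],"grip":0.065},{"travel":[-0.113,-0.343,0],"rotation":[0,0,0],"grip":0.065},{"travel":[-0.123,-0.371,0],"rotation":[0,0,0],"grip":0.065},{"travel":[-0.1265,-0.381,0],"rotation":[0,0,0],"grip":0.065},{"travel":[-0.1265,-0.381,0.0055],"rotation":[0,0,0],"grip":0.065}]'; python3 - <<'E'
from h import *
img,dep=camera("top")
for n in ["bottle_green","bottle_red"]:
  for r in silhouettes(n,"top"):
    p=depthpts("top",r["region"],dep); q=p[(p[:,2]>.112)&(p[:,2]<.135)]; print(n,r["conf"],q.mean(0) if len(q) else p.mean(0))
E
python3 -m crank '[{"travel":[0,0,0.01],"rotation":[0,0,0],"grip":0.065},{"travel":[0,0,0.035],"rotation":[0,0,0],"grip":0.065},{"travel":[0,0,0.07],"rotation":[0,0,0],"grip":0.065},{"travel":[0,0,0.1],"rotation":[0,0,0],"grip":0.065},{"travel":[0,0,0.125],"rotation":[0,0,0],"grip":0.065},{"travel":[0,0,0.1375],"rotation":[0,0,0],"grip":0.065},{"travel":[0,0,0.1375],"rotation":[0,0,0],"grip":0.06},{"travel":[0,0,0.1375],"rotation":[0,0,0],"grip":0.05},{"travel":[0,0,0.1375],"rotation":[0,0,0],"grip":0.04},{"travel":[0,0,0.1375],"rotation":[0,0,0],"grip":0.03}]'; python3 -m crank '[{"travel":[0,0,0],"rotation":[0,0,0],"grip":0.03},{"travel":[0,0,0],"rotation":[0,0,0],"grip":0.03},{"travel":[0,0,-0.01],"rotation":[0,0,0],"grip":0.03},{"travel":[0,0,-0.03],"rotation":[0,0,0],"grip":0.03},{"travel":[0,0,-0.05],"rotation":[0,0,0],"grip":0.03},{"travel":[0,0,-0.07],"rotation":[0,0,0],"grip":0.03},{"travel":[0,0,-0.09],"rotation":[0,0,0],"grip":0.03},{"travel":[0,0,-0.1],"rotation":[0,0,0],"grip":0.03},{"travel":[0,0,-0.1],"rotation":[0,0,0],"grip":0.03},{"travel":[0,0,-0.1],"rotation":[0,0,0],"grip":0.03}]'
```

```text
time: 48.55
eef_pos: [0.5967, 0.0066, 0.205]
ee_rot: [3.141, -0.001, -0.0]
wrist_force: [-0.2, 0.4, -0.7]
grip_width: 0.76
time: 49.8
eef_pos: [0.4697, 0.3876, 0.1982]
ee_rot: [3.141, 0.0, 0.001]
wrist_force: [0.1, 0.5, 0.4]
grip_width: 0.76
bottle_green 0.8 [ 0.59169889 -0.09796158  0.12504643]
bottle_red 0.73 [0.59422687 0.00631416 0.12569706]
time: 51.2
eef_pos: [0.4706, 0.3883, 0.0628]
ee_rot: [-3.14, -0.002, 0.0]
wrist_force: [-0.3, -0.2, 5.1]
grip_width: 0.48
time: 52.45
eef_pos: [0.4692, 0.3872, 0.1603]
ee_rot: [3.141, 0.001, -0.0]
wrist_force: [-0.6, 0.4, -1.4]
grip_width: 0.478
```

```bash
python3 -m crank '[{"travel":[0.003,0.012,0],"rotation":[0,0,0],"grip":0.03},{"travel":[0.01,0.05,0],"rotation":[0,0,0],"grip":0.03},{"travel":[0.019,0.102,0],"rotation":[0,0,0],"grip":0.03},{"travel":[0.029,0.157,0],"rotation":[0,0,0],"grip":0.03},{"travel":[0.039,0.212,0],"rotation":[0,0,0],"grip":0.03},{"travel":[0.05,0.267,0],"rotation":[0,0,0],"grip":0.03},{"travel":[0.06,0.322,0],"rotation":[0,0,0],"grip":0.03},{"travel":[0.07,0.375,0],"rotation":[0,0,0],"grip":0.03},{"travel":[0.078,0.415,0],"rotation":[0,0,0],"grip":0.03},{"travel":[0.0805,0.4315,0],"rotation":[0,0,0],"grip":0.03}]'; python3 -m crank '[{"travel":[0,0,0.02],"rotation":[0,0,0],"grip":0.03},{"travel":[0,0,0.045],"rotation":[0,0,0],"grip":0.03},{"travel":[0,0,0.065],"rotation":[0,0,0],"grip":0.03},{"travel":[0,0,0.08],"rotation":[0,0,0],"grip":0.03},{"travel":[0,0,0.088],"rotation":[0,0,0],"grip":0.03},{"travel":[0,0,0.092],"rotation":[0,0,0],"grip":0.03},{"travel":[0,0,0.094],"rotation":[0,0,0],"grip":0.03},{"travel":[0,0,0.096],"rotation":[0,0,0],"grip":0.03},{"travel":[0,0,0.097],"rotation":[0,0,0],"grip":0.03},{"travel":[0,0,0.097],"rotation":[0,0,0],"grip":0.03}]'; python3 -m crank '[{"travel":[0,0,-0.001],"rotation":[0,0,0],"grip":0.05},{"travel":[0,0,-0.001],"rotation":[0,0,0],"grip":0.065},{"travel":[0,0,-0.001],"rotation":[0,0,0],"grip":0.065},{"travel":[0,0,-0.01],"rotation":[0,0,0],"grip":0.065},{"travel":[0,0,-0.04],"rotation":[0,0,0],"grip":0.065},{"travel":[0,0,-0.08],"rotation":[0,0,0],"grip":0.065},{"travel":[0,0,-0.11],"rotation":[0,0,0],"grip":0.065},{"travel":[0,0,-0.13],"rotation":[0,0,0],"grip":0.065},{"travel":[0,0,-0.14],"rotation":[0,0,0],"grip":0.065},{"travel":[0,0,-0.14],"rotation":[0,0,0],"grip":0.065}]';python3 -m crank '[{"travel":[-0.01,-0.03,0],"rotation":[0,0,0],"grip":0.065},{"travel":[-0.02,-0.08,0],"rotation":[0,0,0],"grip":0.065},{"travel":[-0.03,-0.13,0],"rotation":[0,0,0],"grip":0.065},{"travel":[-0.04,-0.18,0],"rotation":[0,0,0],"grip":0.065},{"travel":[-0.05,-0.23,0],"rotation":[0,0,0],"grip":0.065},{"travel":[-0.06,-0.28,0],"rotation":[0,0,0],"grip":0.065},{"travel":[-0.07,-0.32,0],"rotation":[0,0,0],"grip":0.065},{"travel":[-0.07,-0.34,0],"rotation":[0,0,0],"grip":0.065},{"travel":[-0.07,-0.34,0],"rotation":[0,0,0],"grip":0.065},{"travel":[-0.07,-0.34,0],"rotation":[0,0,0],"grip":0.065}]'; python3 - <<'E'
from h import *
img,dep=camera("top"); save("top9",cv2.resize(img[130:380,200:560],None,fx=2.2,fy=2.2))
for n in ["bottle_green","bottle_red","bottle_blue","weight"]:
  for r in silhouettes(n,"top")[:2]:
    p=depthpts("top",r["region"],dep); q=p[(p[:,2]>(.112 if n!="weight" else .094))&(p[:,2]<.135)]; print(n,r["conf"],q.mean(0) if len(q) else p.mean(0))
E
```

```text
time: 53.7
eef_pos: [0.55, -0.0465, 0.1608]
ee_rot: [3.141, 0.001, -0.003]
wrist_force: [0.8, 0.7, -0.8]
grip_width: 0.483
time: 54.95
eef_pos: [0.551, -0.044, 0.0668]
ee_rot: [3.141, -0.001, 0.0]
wrist_force: [-4.5, 0.6, 10.5]
grip_width: 0.478
time: 56.2
eef_pos: [0.5507, -0.0439, 0.205]
ee_rot: [3.141, -0.001, 0.0]
wrist_force: [-0.7, 0.1, -0.8]
grip_width: 0.762
time: 57.45
eef_pos: [0.4803, 0.2952, 0.2037]
ee_rot: [3.141, 0.001, -0.001]
wrist_force: [-0.3, -0.2, -0.4]
grip_width: 0.761
bottle_green 0.79 [ 0.59165738 -0.09784959  0.12505786]
bottle_red 0.97 [0.59423266 0.00628794 0.12555593]
bottle_blue 0.76 [ 0.54813529 -0.04259787  0.12553009]
weight 0.82 [ 0.48276995 -0.29071589  0.09923012]
```

View pics/top9.png

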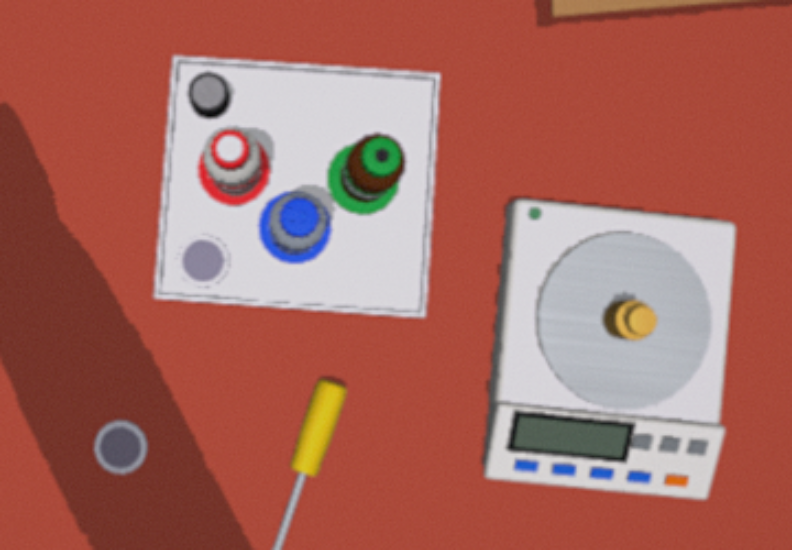

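The picture shows each bottle upright on the pad of its own colour (red at 230,160, blue at 297,220, green at 375,165). The weight is in the middle of the pan (630,318). Everything measures within about 3 mm of its target, and the arm is clear.

```bash
python3 -c "
from plant import *
print(close_job())"
```

```text
the job is handed in; nothing more can be done
None
```

The job is done and handed in after about 57 s of robot time. I moved the three bottles to the mat one by one, stood the weight on the scale's pan, then put each bottle back on the pad of its own colour.

- **Bottles:** in the last top-camera check all three stood upright with their cap tops at 125–126 mm. Their caps were about 1 mm (green) to 3 mm (red, blue) from the pad centres; 12 mm is allowed.
- **Weight:** it stood upright about 3 mm from the pan's centre; 15 mm is allowed.
- **Arm:** it was open, clear of everything and above the mat side when I handed in.

No check failed. The cameras and pose readings disagreed by 1–4 mm at times, and the wrist camera's outline of the weight was about 7 mm off in y because it also covered the weight's side. I used the tray geometry for the weight instead, and that grasp worked.

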